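Refit and latch the lid of the edge grinder's dust box

TASK

The filter in the blue dust box has been changed: put its lid back on over the two dowel pins so that it lies flat on the seal, then hook the latch's wire loop over the keeper on the lid and press the lever down over centre until it lies home against the box and the lid is clamped. Leave the wax bar, the edge guide and the brush where they lie.

Things in the scene. Friction and masses are not known exactly. Their poses are not given: they have to be found in the camera images.
- dust_box: Blue open-topped box fixed to the bench. Origin on the bench under its middle, z up; the latch is on its -x face. Walls 120 (x) x 200 (y) x 112 mm high; a rim flange (z 104 to 112 mm) widens the top to 164 (x) x 252 (y) mm, with a 60 mm notch in the middle of the latch side for the loop. The lid lies on a seal, top at z = 115 mm. A 50 mm wide spigot stands 35 mm out of the +x face.
- pin_a (a point): Axis of the steel dowel pin on the +y flange of the box, at the height of the seal's top (box frame 0, 115, 115 mm). Pin 8 mm across, with a tapered nose from 124 to 133 mm above the bench where it ends 3 mm wide.
- pin_b (a point): The same for the pin on the -y flange (box frame 0, -115, 115 mm).
- lid: Loose aluminium lid, about 0.5 kg, lying on the bench right way up behind the box. Plate 164 (x) x 252 (y) x 8 mm; origin in the middle of its underside, z up, axes as those of the box when fitted. A 60 mm wide notch in its -x edge (22 mm deep) holds the keeper.
- hole_a (a point): Centre of the lid's 10 mm dowel hole at +y, on the underside (lid frame 0, 115, 0 mm); belongs on pin_a.
- hole_b (a point): Centre of the lid's 10 mm dowel hole at -y, on the underside (lid frame 0, -115, 0 mm); belongs on pin_b.
- handle (a point): Middle of the lid's black bar handle (lid frame 0, 0, 42 mm). The bar is 104 mm long along the lid's y, 14 mm wide (x), 12 mm thick, with 28 mm of free height between it and the plate and a post near each end (free length between posts 75 mm).
- keeper (a point): Seat of the loop's bar on the lid's keeper (lid frame -75, 0, 11 mm). The keeper is a dark steel tongue in the lid's notch, 24 mm wide and level with the lid's top, ending at x = -86 mm in an upturned nose 5 mm thick and 7 mm high; 11 mm behind the nose a back plate leaning inwards rises to 33 mm above the lid's underside. The bar drops between nose and back plate and pulls down there.
- lever_pivot (a point): Axis of the latch lever, along the box's y, 16 mm off the latch-side wall and 80 mm above the bench (box frame -76, 0, 80 mm). Fixed.
- lever (a joint): Lever angle in rad: 0 hanging straight down, home against the box; 1.57 straight out from the face; 2.3 fully raised. Starts at 1.9 to 2.25; friction (0.08 N m) holds it where it is left. With the loop hooked, closing it takes a push at the grip that grows from about 1.3 rad on to some 10 N near 0.7 rad and fades to nothing near 0.1 rad, where it goes over centre.
- lever_tip (a point): End of the lever's red grip, 61 mm from the pivot. The lever is 24 to 26 mm wide and 4 to 6 mm thick.
- loop (a joint): Angle of the wire loop on the lever in rad: 0 lying along the lever towards its tip (where it starts and where it falls back to), growing as it is swung up and over towards the lid; about 3.1 when hooked with the lever home. Hinged freely on the lever 16 mm from the lever's pivot (15 degrees on the box side of the line to the tip when the lever is down).
- bail: The steel wire loop itself, origin on its hinge; its bar lies 57 mm away along its own -z (spring-loaded: stretches up to 9 mm at 16 N/mm). Two 5 mm legs 34 mm apart (39 mm over all) straddle the lever. It weighs about 40 g. The bar clears the keeper's nose only while the lever stands above about 1.75 rad.
- loop_bar (a point): Middle of the loop's 6 mm thick, 40 mm long end bar. Before hooking it lies about 12 mm beyond the lever's tip.
- wax_bar: Bystander: green wax bar 95 x 42 x 24 mm, loose, origin under its middle.
- edge_guide: Bystander: yellow edge file guide 75 x 45 x 30 mm with a 110 mm file across its top and a black knob, 45 mm high in all, loose, origin under its middle.
- brush: Bystander: hand brush, 200 mm long, 42 mm wide, 20 mm thick, lying along its x beyond the box's -y end, loose, origin under its middle.

How it is judged:
On the way, in this order (a step that is already met when the one before it is completed fails the run):
1. the lid is on both pins and flat on the seal (distance between hole_a and pin_a below 0.003 m and distance between hole_b and pin_b below 0.003 m), for 0.2 s.
2. the loop's bar lies behind the keeper's nose (x of loop_bar in the frame of lid between -0.081 and -0.066 m and z of loop_bar in the frame of lid between 0.005 and 0.0145 m), for 0.1 s.
At the end, for the whole second after the job is handed in: Both lid holes within 3 mm of their pins at seal height (lid flat on the seal), loop bar within 6 mm of its seat on the keeper and pulling on it with over 20 N, lever within 0.08 rad of home and at rest, lid at rest; bystanders within 25 mm of their starts (all of step 1 and value of joint lever below 0.08 rad and distance between loop_bar and keeper below 0.006 m and contact force between bail and lid above 20 N and linear speed of lid below 0.02 m/s and velocity of joint lever below 0.05 rad/s); the robot touches nothing.
It fails at once if the wax bar is shifted by more than 25 mm (distance of wax_bar from where it was at the start of the episode above 0.025 m).
It fails at once if the edge guide is shifted by more than 25 mm (distance of edge_guide from where it was at the start of the episode above 0.025 m).
It fails at once if the brush is shifted by more than 25 mm (distance of brush from where it was at the start of the episode above 0.025 m).
It also fails if it takes over 64 s, if anything falls off the work surface, if the arm or the gripper's body presses on something with over 40 N, if the wrist force passes 120 N, or if a joint passes its speed limit or range.

ROBOT

A 6-joint arm with a two-finger parallel gripper is mounted at the origin on the work surface. World frame = base frame: x ahead of the robot, y to its left, z up, the work surface at z = 0. Lengths are in m, angles in rad, forces in N, time in s.
With the tool pointing down it reaches from about 0.35 to 0.85 m from the base axis. Payload 8.1 kg.
Tool frame: the origin (TCP) lies at the centre of the arm's flange, where the gripper is bolted on; the fingertips stand 186 mm ahead of it and the grasp point (between the pads) lies 167 mm ahead of it; z points along the fingers, y is the line along which they close (so a half turn about z gives the same grasp; the last joint's range is limited). The gripper opens to 93 mm and grips with 3 to 60 N. Pads are 15 mm wide; open, the fingers measure 128 mm over their backs; the gripper's body (75 mm by 188 mm) begins 65 mm behind the grasp point.
Start: joints at [1.161, 0.13, 1.488, -0, 1.523, -0.085], TCP at [0.191, 0.569, 0.405] pointing down, gripper open.
Joint ranges: [-2.96, 2.96], [-0.89, 2.26], [0.02, 2.5], [-1.34, 4.48], [0, 2.73], [-2.66, 2.66]. Speed limits (rad/s): [2.39, 2.39, 2.79, 3.14, 3.14, 3.14].

INTERFACE

Orientations are given as a rotation vector (axis times angle).
In Python, from plant import read_state, read_camera, camera_params, robot gives the robot as it stands.
- The arm moves only by the tool carry_out, never from a script. Its argument "targets" is a list of rows, each an object of numbers: "hand": the opening in per cent of the stroke, from 0 (shut) to 100 (fully open); "x", "y", "z": the shift along the tool's x, y, z in m; "ax", "ay", "az": the turn, a rotation vector about the tool's x, y, z in rad. In form: [{"hand": .., "x": .., "y": .., "z": .., "ax": .., "ay": .., "az": ..}, ...]. A call has 1 to 8 rows; each row is the pose to reach, as a shift and turn from the pose commanded when the call began, along the tool's axes at that moment; what a row does not reach only later rows make up. A row lasts 1/8 s, in which the tool goes at most 62.5 mm and 10.7 degrees, less where a joint would pass 70% of its speed; a pose out of reach is approached as far as the arm can. A call with a gripper value outside its range is refused whole. The fingers move at their own pace and stop on an object; "newtons" is the grip in N (left out, the last holds). Time passes only in rows, so rows that repeat a pose let the fingers close. It gives the time, the measured TCP pose, the force, the opening and the grip force at its end, in the units of the state.
- read_state(): the state, without advancing time (a new reading comes with each control period).
- read_camera(name): name is "scene" or "top" or "wrist"; returns (picture, depth): 400x640x3 uint8, blue, green, red; 400x640 float32, m along the optical axis (not along the pixel's ray), 0 where there is no reading.
- camera_params(name): a dict with "fx", "fy", "cx", "cy" (pixels), "position" and "rotation" of the camera in the world. Camera axes: x right, y up, looking along -z (the intrinsics and any distortion apply to the point x, -y, -z); pixel columns grow to the right and rows downward; lengths in m; the calibration is good to about 2 mm. A picture is of the moment at which its call begins: read the wrist's pose just before it. camera_params takes no time and is no camera call; for the wrist camera it gives the pose at the moment of the call.
- robot.close_job(): hands the job in; it is judged then, once.
The state is a dict: "t": time; "q": joint angles; "dq": joint speeds; "joint_torque": joint torques, N m; "tool_pos": TCP position; "orientation": TCP orientation; "force": force on the tool from outside, world axes, zero at the start; "wrist_torque": the same for the moment, N m; "opening": finger opening in m; "gripper_force": force on a finger pad.
Only numpy, scipy, OpenCV 4.12 (cv2) and the standard library are available. Lean on these libraries where they do the work, as an engineer would, in place of code of your own. Each camera call takes 0.05 s, during which the arm holds its last target. There are 200 camera calls.

## Working session

There is one attempt and no reset: what is moved stays moved. The work goes in short steps, Python scripts to look and compute and a tool call to move; the robot and the scene stay as the last step left them, time stands still between calls to the robot, and variables do not carry over. Pictures are saved under pics/ and viewed, at most 13 in all, crops included, and the job is handed in when it is done.

Besides the shell and the picture viewer there is one more tool, called after "Call:" as a command line: name --argument value ..., lists and objects as JSON in quotes. carry_out: Moves the arm, as the interface text tells. Its arguments: {"type":"object","properties":{"targets":{"type":"array","items":{"type":"object","properties":{"hand":{"type":"number"},"x":{"type":"number"},"y":{"type":"number"},"z":{"type":"number"},"ax":{"type":"number"},"ay":{"type":"number"},"az":{"type":"number"}}}},"newtons":{"type":"number"}},"required":["targets"]}

```bash
ls; mkdir -p pics; python3 - <<'E'
from plant import *
import cv2,numpy as np
s=read_state();print({k:np.round(v,3) for k,v in s.items()})
for n in ("scene","top"):
    p=camera_params(n);print(n,{k:np.round(v,4).tolist() for k,v in p.items() if not isinstance(v,str)})
    im,d=read_camera(n);cv2.imwrite(f"pics/{n}0.png",im);np.save(f"pics/{n}0.npy",d)
E
```

```text
pics
{'t': np.float64(0.0), 'q': array([ 1.161,  0.131,  1.489, -0.   ,  1.523, -0.085]), 'dq': array([-0.002,  0.   , -0.001, -0.003, -0.001,  0.   ]), 'joint_torque': array([-2.0000e-03, -5.5985e+01, -4.9174e+01,  7.6000e-02,  3.6000e-02,
       -0.0000e+00]), 'tool_pos': array([0.191, 0.568, 0.404]), 'orientation': array([-5.08e-01, -3.10e+00,  3.00e-03]), 'force': array([ 0.728, -0.277,  0.649]), 'wrist_torque': array([-0.016, -0.057, -0.031]), 'gripper_force': np.float64(0.0), 'opening': np.float64(0.093)}
scene {'fx': 477.7166, 'fy': 477.7166, 'cx': 319.9102, 'cy': 206.1113, 'position': [1.1098, 0.613, 0.5922], 'rotation': [0.4575, 1.1855, 2.1099]}
top {'fx': 436.8523, 'fy': 436.8523, 'cx': 322.2223, 'cy': 199.8831, 'position': [0.5176, 0.0263, 0.9974], 'rotation': [0.0437, -0.0338, -1.5491]}
```

View pics/scene0.png

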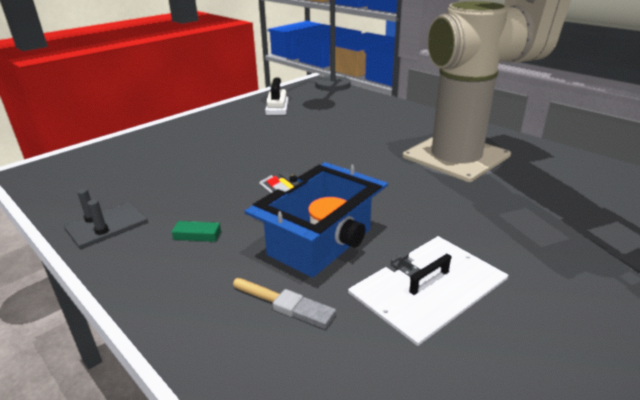

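View pics/top0.png

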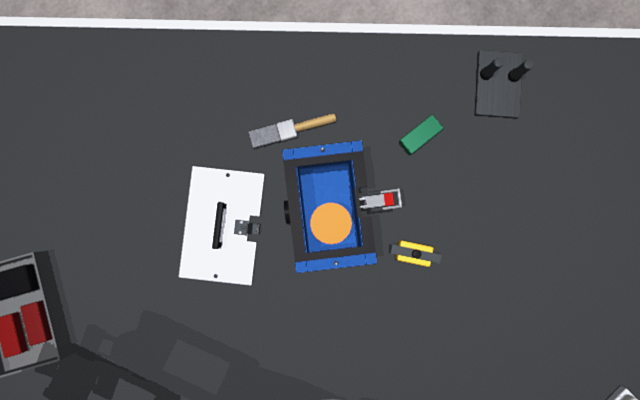

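The scene view shows the lid (white) in front of the box, with its handle at about (430,272). The red latch grip is at about (272,183), and the guide is hidden behind the box.

The top view shows the lid centre at about (222,226), with holes near (228,175) and (215,276). The pins are near (322,148) and (336,264), and the lever grip is at about (390,199). The guide is at (416,253), the wax bar at (421,134) and the brush at (293,130). Image up is world +x and image right is world -y.

```bash
cat > h.py <<'E'
import numpy as np,cv2
from scipy.spatial.transform import Rotation as Ro
from plant import *
def rays(p,uv):
    uv=np.atleast_2d(np.asarray(uv,float))
    d=np.c_[(uv[:,0]-p["cx"])/p["fx"],-(uv[:,1]-p["cy"])/p["fy"],-np.ones(len(uv))]
    R=Ro.from_rotvec(p["rotation"]) if np.size(p["rotation"])==3 else Ro.from_matrix(p["rotation"])
    return np.array(p["position"]),R.apply(d)
def onz(p,uv,z):
    o,d=rays(p,uv);z=np.broadcast_to(z,len(d));return o+d*((z-o[2])/d[:,2])[:,None]
def cloud(p,d):
    v,u=np.mgrid[0:d.shape[0],0:d.shape[1]]
    o,r=rays(p,np.c_[u.ravel(),v.ravel()]);P=o+r*d.ravel()[:,None];P[d.ravel()==0]=np.nan
    return P.reshape(*d.shape,3)
def rect(P,what):
    c,s,a=cv2.minAreaRect(P[:,:2].astype(np.float32)*1000);print(what,np.round(c,1),np.round(s,1),round(a,2));
def big(m):
    n,l,s,c=cv2.connectedComponentsWithStats(m.astype(np.uint8));i=1+np.argmax(s[1:,4]);return l==i
E
python3 - <<'E'
from h import *
p=camera_params("top");im=cv2.imread("pics/top0.png");d=np.load("pics/top0.npy");C=cloud(p,d)
b,g,r=[im[...,i].astype(int) for i in range(3)]
roi=np.zeros(d.shape,bool);roi[120:310,160:460]=1
white=big(roi&(im.min(2)>150)&(np.arange(640)<280))
cn,hi=cv2.findContours(white.astype(np.uint8),cv2.RETR_CCOMP,cv2.CHAIN_APPROX_NONE)
out=max(cn,key=cv2.contourArea);hull=cv2.convexHull(out)[:,0]
rect(onz(p,hull,.008),"lid")
print("plate z",np.nanmedian(C[white][:,2]))
for c in cn:
    if c is not out:
        x,y,w,h=cv2.boundingRect(c)
        if w<9 and h<9:
            W=255.-im[y-1:y+h+1,x-1:x+w+1].mean(2);W=np.clip(W-60,0,None);yy,xx=np.mgrid[y-1:y+h+1,x-1:x+w+1]
            uv=(np.sum(W*xx)/W.sum(),np.sum(W*yy)/W.sum());print("hole",uv,w,h,onz(p,uv,.008).round(4))
Z=C[...,2]
rim=big(roi&(Z>.100)&(Z<.122)&(np.arange(640)>270))
q=np.argwhere(rim)[:,::-1]
cn,_=cv2.findContours(rim.astype(np.uint8),cv2.RETR_EXTERNAL,cv2.CHAIN_APPROX_NONE);c=max(cn,key=cv2.contourArea)[:,0]
rect(onz(p,c,.112),"rim");print("rim z",np.nanmedian(Z[rim]))
blue=roi&(b>120)&(r<70)&(Z>.09);rect(onz(p,np.argwhere(blue)[:,::-1],.112),"blueflange")
for x0,y0 in((322,148),(336,264)):
    k=im[y0-7:y0+8,x0-7:x0+8];s=k[...,2].astype(int);print(np.round(Z[y0-2:y0+3,x0-2:x0+3],3).max());print(s)
for n,m in(("red",roi&(r>130)&(g<70)&(b<70)),("lever",roi&(Z>.06)&(np.arange(640)>374)),("guide",roi&(r>150)&(g>120)&(b<90)&(np.arange(640)>380)),("wax",roi&(g>80)&(r<60)&(b<90))):
    P=C[m];print(n,m.sum(),np.nanmin(P,0).round(3),np.nanmax(P,0).round(3),np.argwhere(m).min(0),np.argwhere(m).max(0))
a=cv2.resize(im[165:235,340:440],None,fx=8,fy=8,interpolation=2)[:560];cv2.imwrite("pics/a.png",a)
E
```

```text
lid [505.1 260.5] [165.5 253.9] 84.97
plate z 0.007523600156668309
hole (np.float64(215.20229823623728), np.float64(275.6440406199893)) 6 6 [[0.3907 0.2702 0.008 ]]
hole (np.float64(227.36546184738955), np.float64(174.64230254350736)) 6 6 [[0.6195 0.2502 0.008 ]]
rim [550.5  18.2] [251.6 164.4] 7.97
rim z 0.11357968866450607
blueflange [550.4  18.4] [251.4 163.2] 7.98
0.134
[[ 73  73  72  73  73  74  72  72  71  73  75  71  73  73  74]
 [ 72  73  71  72  73  72  74  74  74  73  72  73  74  73  74]
 [ 74  72  75  73  74  72  74  73  74  74  74  73  76  72  70]
 [ 74  73  74  73  72  71  63  63  58  61  66  65  67  61  58]
 [ 61  62  61  65  69  61  49  48  48  48  53  57  55  48  53]
 [ 50  52  53  52  55  48  47  53  49  46  48  50  51  50  52]
 [ 49  50  51  49  49  53  92 131  86  52  50  50  51  52  52]
 [ 52  51  52  52  50  65 143 201 120  57  50  53  53  52  52]
 [ 52  53  52  52  50  68 125 160 101  57  46  51  51  54  52]
 [ 51  51  51  48  49  56  81  89  71  50  47  50  52  52  54]
 [ 52  51  53  51  50  53  59  61  53  48  49  51  52  51  51]
 [ 52  51  51  52  50  49  50 
[... 773 characters left out ...]
9  50  52  52  54  51]
 [ 51  51  52  51  50  49  50  51  49  50  52  51  53  54  53]
 [ 51  52  53  51  52  53  55  57  54  55  54  47  48  57  66]
 [ 52  52  50  51  53  57  68  69  68  68  67  64  65  69  74]
 [ 67  66  65  65  66  68  74  72  73  71  73  74  75  74  73]
 [ 74  74  74  73  74  73  73  74  74  73  73  74  73  72  74]
 [ 73  72  73  74  74  72  74  73  72  72  74  74  72  74  74]]
red 110 [ 0.554 -0.122 -0.002] [ 0.579 -0.094  0.113] [193 384] [205 393]
lever 441 [ 0.438 -0.129  0.084] [ 0.59  -0.076  0.116] [188 375] [262 401]
guide 205 [ 0.422 -0.214 -0.004] [ 0.479 -0.135  0.046] [241 397] [266 433]
wax 66 [ 0.676 -0.233  0.018] [ 0.75  -0.139  0.027] [120 400] [153 442]
```

View pics/a.png

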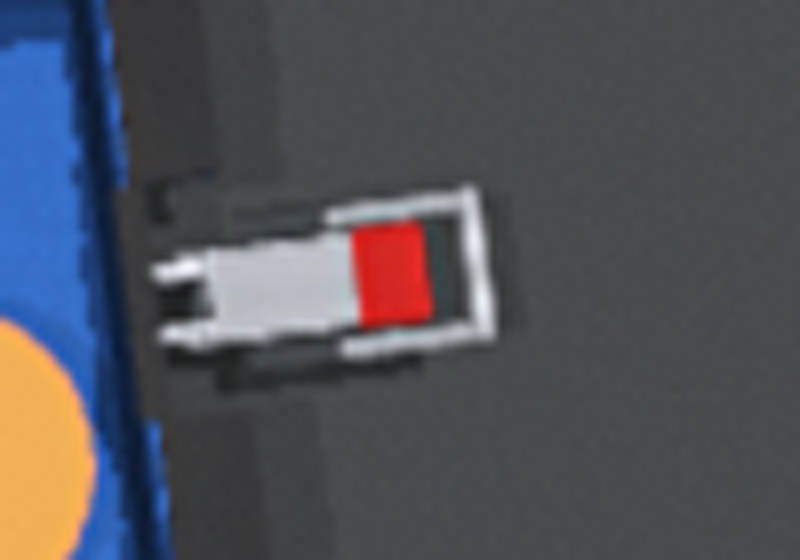

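The crop shows the lever pointing straight outwards with its red grip. The loop's bar runs from (470,190) to (487,338) in the crop, so its middle is at about image pixel (399.9,198).

```bash
cat >> h.py <<'E'
def tool(yaw_y,tilt=0.,s=None):
    """tool pointing down, closing axis (tool y) at heading yaw_y deg; then tilted by tilt deg about tool y"""
    a=np.radians(yaw_y);y=np.array([np.cos(a),np.sin(a),0]);z=np.array([0,0,-1.]);x=np.cross(y,z)
    return Ro.from_matrix(np.c_[x,y,z])*Ro.from_euler("y",tilt,degrees=True)
def go(pos,Rt):
    s=read_state();R=Ro.from_rotvec(s["orientation"])
    print("t",round(s["t"],2),"d",np.round(R.inv().apply(np.array(pos)-s["tool_pos"]),4),"turn",np.round((R.inv()*Rt).as_rotvec(),4),"F",s["force"].round(1),"pos",s["tool_pos"].round(4))
E
python3 - <<'E'
from h import *
p=camera_params("top")
im=cv2.imread("pics/top0.png")[...,2].astype(float)
t=[]
for x0,y0 in((322,148),(336,264)):
    k=np.clip(im[y0-3:y0+3,x0-3:x0+4]-90,0,None);yy,xx=np.mgrid[y0-3:y0+3,x0-3:x0+4];w=(np.sum(k*xx)/k.sum(),np.sum(k*yy)/k.sum());t.append(onz(p,w,.131)[0]);print("pin",w,t[-1].round(4))
e=t[1]-t[0];print("mid",(t[0]+t[1])/2,"len",np.hypot(*e[:2]),"heading",np.degrees(np.arctan2(e[1],e[0])))
bo,d=rays(p,(399.9,198));print("bar ray",bo,d)
for z in(.1,.11,.12,.13):
    q=onz(p,(399.9,198),z)[0,:2]-np.array([.5505,.0182]);a=np.radians(97.97);print(z,"box xy",q@[np.cos(a),np.sin(a)],q@[-np.sin(a),np.cos(a)])
go([.505,.2605,.30],tool(85.0))
E
```

```text
pin (np.float64(321.8611898016997), np.float64(148.20679886685554)) [0.6638 0.0351 0.131 ]
pin (np.float64(335.72285714285715), np.float64(263.28)) [0.436  0.0029 0.131 ]
mid [0.54987224 0.01899978 0.131     ] len 0.2301034494923499 heading -171.94717656291022
bar ray [0.51764223 0.02625296 0.99738212] [[ 0.05750829 -0.17084879 -0.99956952]]
0.1 box xy -0.14652868801465743 0.0015605840686668585
0.11 box xy -0.14475620181840915 0.0018933656754954007
0.12 box xy -0.14298371562216083 0.0022261472823240465
0.13 box xy -0.14121122942591255 0.0025589288891527
t 0.1 d [-0.3955 -0.1916  0.1041] turn [-0.0016 -0.0003 -0.2375] F [-0.4 -0.1  0.1] pos [0.1914 0.5684 0.4038]
```

Call:
carry_out --targets '[{"hand":60,"x":-0.3955,"y":-0.1916,"z":0.1041,"az":-0.2375},{"hand":60,"x":-0.3955,"y":-0.1916,"z":0.1041,"az":-0.2375},{"hand":60,"x":-0.3955,"y":-0.1916,"z":0.1041,"az":-0.2375},{"hand":60,"x":-0.3955,"y":-0.1916,"z":0.1041,"az":-0.2375},{"hand":60,"x":-0.3955,"y":-0.1916,"z":0.1041,"az":-0.2375},{"hand":60,"x":-0.3955,"y":-0.1916,"z":0.1041,"az":-0.2375},{"hand":60,"x":-0.3955,"y":-0.1916,"z":0.1041,"az":-0.2375},{"hand":60,"x":-0.3955,"y":-0.1916,"z":0.1041,"az":-0.2375}]'

```text
schema error: expected keys hand, x, y, z, ax, ay, az
```

```bash
python3 - <<'E'
from h import *
go([.505,.2605,.209],tool(85.0))
E
```

```text
t 0.1 d [-0.3955 -0.1914  0.1951] turn [-0.0016 -0.0003 -0.2375] F [-0.4 -0.1  0.1] pos [0.1914 0.5684 0.4038]
```

Call:
carry_out --targets '[{"hand":60,"x":-0.3955,"y":-0.1916,"z":0.1041,"ax":0,"ay":0,"az":-0.2375},{"hand":60,"x":-0.3955,"y":-0.1916,"z":0.1041,"ax":0,"ay":0,"az":-0.2375},{"hand":60,"x":-0.3955,"y":-0.1916,"z":0.1041,"ax":0,"ay":0,"az":-0.2375},{"hand":60,"x":-0.3955,"y":-0.1916,"z":0.1041,"ax":0,"ay":0,"az":-0.2375},{"hand":60,"x":-0.3955,"y":-0.1916,"z":0.1041,"ax":0,"ay":0,"az":-0.2375},{"hand":60,"x":-0.3955,"y":-0.1916,"z":0.1041,"ax":0,"ay":0,"az":-0.2375},{"hand":60,"x":-0.3955,"y":-0.1916,"z":0.1041,"ax":0,"ay":0,"az":-0.2375},{"hand":60,"x":-0.3955,"y":-0.1916,"z":0.1041,"ax":0,"ay":0,"az":-0.2375}]'

```text
t: 1.1
tool_pos: [0.5066, 0.2579, 0.299]
orientation: [-0.143, -3.137, 0.002]
force: [-0.3, 0.9, 1.0]
opening: 0.0558
gripper_force: 0.0
```

```bash
python3 - <<'E'
from h import *
go([.505,.2605,.209],tool(85.0))
E
```

```text
t 1.1 d [0.0017 0.0026 0.09  ] turn [-0.0016 -0.0017 -0.0038] F [-0.3  0.9  1. ] pos [0.5066 0.2579 0.299 ]
```

Call:
carry_out --newtons 40 --targets '[{"hand":60,"x":0,"y":0,"z":0.05,"ax":0,"ay":0,"az":0},{"hand":60,"x":0,"y":0,"z":0.08,"ax":0,"ay":0,"az":0},{"hand":60,"x":0,"y":0,"z":0.09,"ax":0,"ay":0,"az":0},{"hand":60,"x":0,"y":0,"z":0.09,"ax":0,"ay":0,"az":0},{"hand":5,"x":0,"y":0,"z":0.09,"ax":0,"ay":0,"az":0},{"hand":5,"x":0,"y":0,"z":0.09,"ax":0,"ay":0,"az":0},{"hand":5,"x":0,"y":0,"z":0.09,"ax":0,"ay":0,"az":0},{"hand":5,"x":0,"y":0,"z":0.09,"ax":0,"ay":0,"az":0}]'

```text
t: 2.1
tool_pos: [0.5053, 0.2609, 0.211]
orientation: [0.137, 3.138, 0.0]
force: [-0.6, 0.4, -1.1]
opening: 0.0203
gripper_force: 0.0
```

```bash
python3 - <<'E'
from h import *
go([.505,.2605,.209],tool(85.0))
E
```

```text
t 2.1 d [ 0.0002 -0.0004  0.002 ] turn [ 0.0003  0.0005 -0.    ] F [-0.6  0.4 -1.1] pos [0.5053 0.2609 0.211 ]
```

Call:
carry_out --newtons 45 --targets '[{"hand":0,"x":0,"y":0,"z":0,"ax":0,"ay":0,"az":0},{"hand":0,"x":0,"y":0,"z":0,"ax":0,"ay":0,"az":0},{"hand":0,"x":0,"y":0,"z":0,"ax":0,"ay":0,"az":0},{"hand":0,"x":0,"y":0,"z":-0.02,"ax":0,"ay":0,"az":0},{"hand":0,"x":0,"y":0,"z":-0.06,"ax":0,"ay":0,"az":0},{"hand":0,"x":0,"y":0,"z":-0.11,"ax":0,"ay":0,"az":0},{"hand":0,"x":0,"y":0,"z":-0.15,"ax":0,"ay":0,"az":0},{"hand":0,"x":0,"y":0,"z":-0.17,"ax":0,"ay":0,"az":0}]'

```text
t: 3.1
tool_pos: [0.5053, 0.2609, 0.3839]
orientation: [0.137, 3.135, 0.002]
force: [1.1, 0.5, -5.9]
opening: 0.0136
gripper_force: 45.0
```

```bash
python3 - <<'E'
from h import *
# lid in the hand: centre = handle; nominal handle target above pins (lid origin .550,.0188)
go([.550,.0188,.380],tool(98.0))
E
```

```text
t 3.1 d [-0.0656 -0.2373  0.0038] turn [ 0.001   0.0033 -0.2269] F [ 1.1  0.5 -5.9] pos [0.5053 0.2609 0.3839]
```

Call:
carry_out --targets '[{"hand":0,"x":-0.011,"y":-0.04,"z":0,"ax":0,"ay":0,"az":-0.04},{"hand":0,"x":-0.025,"y":-0.09,"z":0,"ax":0,"ay":0,"az":-0.09},{"hand":0,"x":-0.039,"y":-0.14,"z":0,"ax":0,"ay":0,"az":-0.14},{"hand":0,"x":-0.052,"y":-0.19,"z":0,"ax":0,"ay":0,"az":-0.19},{"hand":0,"x":-0.062,"y":-0.225,"z":0,"ax":0,"ay":0,"az":-0.22},{"hand":0,"x":-0.0656,"y":-0.2373,"z":0,"ax":0,"ay":0,"az":-0.2265},{"hand":0,"x":-0.0656,"y":-0.2373,"z":0,"ax":0,"ay":0,"az":-0.2265},{"hand":0,"x":-0.0656,"y":-0.2373,"z":0,"ax":0,"ay":0,"az":-0.2265}]'

```text
t: 4.1
tool_pos: [0.5495, 0.0198, 0.3802]
orientation: [0.219, -3.133, -0.001]
force: [0.5, -0.1, -4.7]
opening: 0.0137
gripper_force: 45.0
```

```bash
python3 - <<'E'
from h import *
go([.550,.0188,.384],tool(98.0))
A=[]
for n in("top","wrist","scene"):
    im,d=read_camera(n);A.append(im);np.save(f"pics/{n}1.npy",d);cv2.imwrite(f"pics/{n}1.png",im)
    print(n,camera_params(n))
cv2.imwrite("pics/m1.png",np.vstack([np.hstack([cv2.resize(A[0],(400,250)),cv2.resize(A[1],(400,250))]),np.hstack([A[2][50:350,120:520],A[0][60:360,140:540]])]))
E
```

```text
t 4.1 d [-0.0003 -0.001  -0.0038] turn [ 0.0008 -0.001   0.0001] F [ 0.5 -0.1 -4.7] pos [0.5495 0.0198 0.3802]
top {'fx': 436.85230954376414, 'fy': 436.85230954376414, 'cx': 322.2223473853464, 'cy': 199.8830779296549, 'position': array([0.51764223, 0.02625296, 0.99738212]), 'rotation': array([ 0.0436816 , -0.03380877, -1.54911153])}
wrist {'fx': 295.80820504196885, 'fy': 295.80820504196885, 'cx': 317.0004059512431, 'cy': 197.8535449929719, 'position': array([0.46658151, 0.00792904, 0.3591882 ]), 'rotation': array([-0.22484369, -0.25872198,  1.69640754])}
scene {'fx': 477.71656430673545, 'fy': 477.71656430673545, 'cx': 319.91020388646695, 'cy': 206.11132910567312, 'position': array([1.10975838, 0.61296779, 0.59224786]), 'rotation': array([0.45754421, 1.18549219, 2.10991704])}
```

View pics/m1.png

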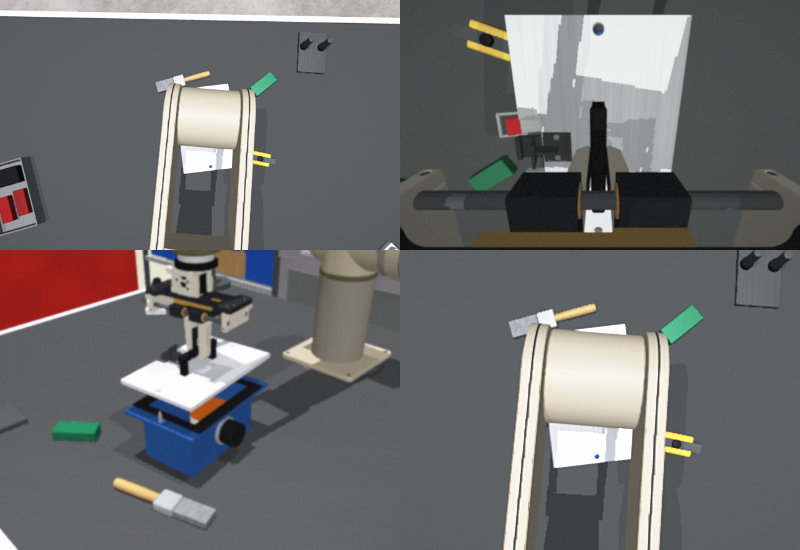

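The top view shows hole_a at about (337,266) and the wrist view shows it at about (317,48). The lid hangs level above the box, oriented correctly.

```bash
python3 - <<'E'
from h import *
s=read_state();lz=s["tool_pos"][2]-.209+.008
def dark(im,c,r,inv=True):
    x,y=c;k=im[y-r:y+r+1,x-r:x+r+1].astype(float).min(2);k=np.clip(np.median(k)-25-k,0,None);yy,xx=np.mgrid[y-r:y+r+1,x-r:x+r+1];return(np.sum(k*xx)/k.sum(),np.sum(k*yy)/k.sum())
for n,c,r in(("top",(337,266),6),("wrist",(317,48),14)):
    p=camera_params(n) 
    im=cv2.imread(f"pics/{n}1.png");uv=dark(im,c,r);print(n,uv,onz(p,uv,lz).round(4))
d=np.load("pics/wrist1.npy");p=camera_params("wrist");C=cloud(p,d)
im=cv2.imread("pics/wrist1.png");m=(C[...,2]>lz-.012)&(C[...,2]<lz+.012)&(C[...,0]<.53);P=C[m]
A=np.c_[P[:,:2],np.ones(len(P))];print("plane",np.linalg.lstsq(A,P[:,2],rcond=None)[0],lz)
mm=(m&(im.min(2)>90)).astype(np.uint8)
# side edges on rows 40..130
L=[];R=[]
for v in range(35,200,3):
    u=np.flatnonzero(mm[v])
    if len(u)>50: L.append((u[0]-.5,v));R.append((u[-1]+.5,v))
for q in(L,R):
    W=onz(p,q,lz);vx,vy,x0,y0=cv2.fitLine(W[:,:2].astype(np.float32),cv2.DIST_HUBER,0,.0005,.001).ravel();print("edge",np.degrees(np.arctan2(vy,vx)),x0,y0, "y at x=.436:",y0+vy/vx*(.436-x0))
u0=int(np.median([q[0] for q in L]));Tp=[(u,np.flatnonzero(mm[:100,u])[0]-.5) for u in range(200,420,5) if mm[:100,u].any()]
W=onz(p,Tp,lz);vx,vy,x0,y0=cv2.fitLine(W[:,:2].astype(np.float32),cv2.DIST_HUBER,0,.0005,.001).ravel();print("near edge",np.degrees(np.arctan2(vy,vx)),x0,y0)
print(s["tool_pos"])
E
```

```text
top (np.float64(337.0408088235294), np.float64(266.71691176470586)) [[0.4342 0.0016 0.1796]]
wrist (np.float64(316.88181420526), np.float64(46.47719940948111)) [[0.4361 0.0034 0.1796]]
plane [ 0.00048073 -0.00052587  0.17619835] 0.17956058969506775
edge 8.255172 0.4791926 -0.07160615 y at x=.436: -0.07787277
edge 8.092353 0.46244437 0.08880691 y at x=.436: 0.085046925
near edge -81.97107 0.42761058 -0.016416192
[0.54964699 0.01985209 0.38056059]
```

Call:
carry_out --targets '[{"hand":0,"x":0,"y":-0.0005,"z":0.015,"ax":0,"ay":0,"az":0},{"hand":0,"x":0,"y":-0.0005,"z":0.028,"ax":0,"ay":0,"az":0},{"hand":0,"x":0,"y":-0.0005,"z":0.03,"ax":0,"ay":0,"az":0},{"hand":0,"x":0,"y":-0.0005,"z":0.03,"ax":0,"ay":0,"az":0},{"hand":0,"x":0,"y":-0.0005,"z":0.03,"ax":0,"ay":0,"az":0}]'

```text
t: 4.88
tool_pos: [0.5501, 0.0182, 0.3511]
orientation: [-0.218, 3.133, -0.0]
force: [0.3, -0.4, -6.0]
opening: 0.0133
gripper_force: 45.0
```

```bash
python3 - <<'E'
from h import *
go([.550,.0188,.324],tool(98.0))
im,d=read_camera("wrist");cv2.imwrite("pics/wrist2.png",im);np.save("pics/wrist2.npy",d)
im2,d2=read_camera("top");cv2.imwrite("pics/top2.png",im2)
im3,d3=read_camera("scene");cv2.imwrite("pics/scene2.png",im3)
a=cv2.resize(im[25:75,290:350],(480,400),interpolation=2);b=cv2.resize(im[340:390,285:325],(320,400),interpolation=2)
c=cv2.resize(im3[110:260,220:420],(400,200));e=cv2.resize(im2[250:280,310:370],(400,200),interpolation=2)
cv2.imwrite("pics/m2.png",np.vstack([np.hstack([a,b]),np.hstack([c,e])]))
E
```

```text
t 4.88 d [-0.      0.0006  0.0271] turn [-0.0002  0.0008 -0.0005] F [ 0.3 -0.4 -6. ] pos [0.5501 0.0182 0.3511]
```

View pics/m2.png

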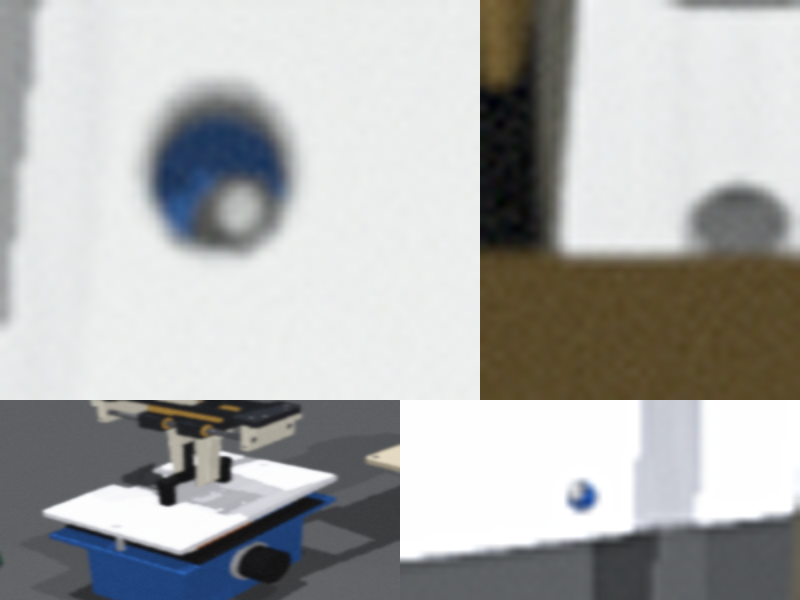

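The hole_a rim is centred at crop (220,168), which is wrist pixel (317.5,46.0). The pin tip shows through it at crop (240,208), which is (320,51). In the top camera the pin appears at the left of the hole.

```bash
python3 - <<'E'
from h import *
s=read_state();p=camera_params("wrist")
for lt in(.147,.150):print(onz(p,(317,45.5),lt).round(4))
print(onz(p,(319.5,50.5),.133).round(4))
im=cv2.imread("pics/top2.png").astype(int);p=camera_params("top")
print("b-r");k=im[258:272,330:346];print(k[...,0]-k[...,2]);print(k[...,2])
E
```

```text
[[0.4357 0.0018 0.147 ]]
[[0.4362 0.0019 0.15  ]]
[[0.4357 0.0033 0.133 ]]
b-r
[[  0   0   0   0   0   0   0   0   0   0   0   0   0   0   0   5]
 [  0   0   0   0   0   1   1   1   1   1   0   0   1   0   0  10]
 [  0   0   0   0   1   0   0   0   0   0   1   0   1   0   0  12]
 [  0   0   0   1   0   0   2   5   0   0   0   1   1   0   0  11]
 [  0   0   1   0   0   5   9  25  41   3   0   0   1   0   0  12]
 [  0   0   1   0   0  10   5  32  93  32   0   0   1   0   0  12]
 [  0   0   1   0   3  19  16  75 130  38   0   0   1   0   0  11]
 [  0   0   1   0   0  45  60 100  99  28   0   0   1   0   0  12]
 [  0   0   1   0   0  10  41  38  22   1   0   0   1   0   0  12]
 [  0   0   1   1   0   0   0   0   0   0   0   0   0   0   0  11]
 [  1   1   1   0   0   0   0   0   0   0   0   0   0   0   0  14]
 [  0   0   0   0   0   0   0   0   0   0   0   0   0   7  12  12]
 [  0   0   0   0   7   7   7  11  12  12  11  11  10   7   6   4]
 [ 12  12  11  12  10  10   7   7   7   5   4   3   4   4   4   4]]
[[254 254 254 254 254 254 254 254 254 254 254 254 254 255 255 241]
 [254 254 254 2
[... 156 characters left out ...]
 255 255 254 254 255 255 215]
 [254 254 254 255 255 239 201 152 193 252 255 255 254 255 255 213]
 [254 254 254 255 255 212 204 121  81 203 255 255 254 255 255 213]
 [254 254 254 255 251 167 174  95  45 165 255 255 254 255 255 213]
 [254 254 254 255 255 137  78  41  62 197 255 255 254 255 255 213]
 [254 254 254 255 255 236 155 136 192 251 255 255 254 255 255 213]
 [254 254 254 254 255 255 255 255 255 255 255 255 255 255 255 217]
 [254 254 254 255 255 255 255 255 255 255 255 255 255 255 255 219]
 [255 255 255 255 255 255 255 255 255 255 255 255 255 247 220 148]
 [255 255 255 255 248 246 242 233 205 184 149 146 135  99  73  58]
 [197 165 165 154 131 120 103 100  87  63  57  59  58  53  52  56]]
```

Call:
carry_out --targets '[{"hand":0,"x":0.0003,"y":0.0016,"z":0.003,"ax":0,"ay":0,"az":0},{"hand":0,"x":0.0003,"y":0.0016,"z":0.007,"ax":0,"ay":0,"az":0},{"hand":0,"x":0.0003,"y":0.0016,"z":0.012,"ax":0,"ay":0,"az":0},{"hand":0,"x":0.0003,"y":0.0016,"z":0.017,"ax":0,"ay":0,"az":0},{"hand":0,"x":0.0003,"y":0.0016,"z":0.022,"ax":0,"ay":0,"az":0},{"hand":0,"x":0.0003,"y":0.0016,"z":0.025,"ax":0,"ay":0,"az":0},{"hand":0,"x":0.0003,"y":0.0016,"z":0.027,"ax":0,"ay":0,"az":0},{"hand":0,"x":0.0003,"y":0.0016,"z":0.027,"ax":0,"ay":0,"az":0}]'

```text
t: 6.02
tool_pos: [0.5492, 0.0198, 0.3258]
orientation: [0.219, -3.134, 0.0]
force: [-11.1, 0.6, 11.6]
opening: 0.013
gripper_force: 45.0
```

```bash
python3 - <<'E'
from h import *
go([.550,.0188,.324],tool(98.0))
E
```

```text
t 6.03 d [-0.0007 -0.0011  0.0018] turn [-0.0001 -0.0001 -0.0003] F [-11.1   0.6  11.6] pos [0.5492 0.0198 0.3258]
```

Call:
carry_out --targets '[{"hand":0,"x":0.0008,"y":0,"z":0,"ax":0,"ay":0,"az":0},{"hand":0,"x":0.0012,"y":0,"z":0.0005,"ax":0,"ay":0,"az":0},{"hand":0,"x":0.0012,"y":0,"z":0.001,"ax":0,"ay":0,"az":0},{"hand":0,"x":0.0012,"y":0,"z":0.001,"ax":0,"ay":0,"az":0}]'

```text
t: 6.52
tool_pos: [0.5486, 0.0198, 0.3258]
orientation: [-0.219, 3.131, -0.0]
force: [-8.1, 1.6, 14.0]
opening: 0.0138
gripper_force: 45.0
```

```bash
python3 - <<'E'
from h import *
go([.550,.0188,.324],tool(98.0))
im,d=read_camera("scene");cv2.imwrite("pics/scene3.png",im);p=camera_params("wrist");im2,d2=read_camera("wrist");C=cloud(p,d2);cv2.imwrite("pics/wrist3.png",im2)
m=(im2.min(2)>150)&(abs(C[...,2]-.123)<.015)&(np.arange(400)[:,None]<210);P=C[m];A=np.c_[P[:,:2]-[.55,.019],np.ones(len(P))];print(np.linalg.lstsq(A,P[:,2],rcond=None)[0])
E
```

```text
t 6.53 d [-0.0012 -0.0011  0.0018] turn [-0.0003  0.0029 -0.0002] F [-8.1  1.6 14. ] pos [0.5486 0.0198 0.3258]
[-0.00017871 -0.00035218  0.12166256]
```

Call:
carry_out --targets '[{"hand":30,"x":0.001,"y":0,"z":0,"ax":0,"ay":0,"az":0},{"hand":50,"x":0.001,"y":0,"z":-0.002,"ax":0,"ay":0,"az":0},{"hand":60,"x":0.001,"y":0,"z":-0.002,"ax":0,"ay":0,"az":0},{"hand":60,"x":0.001,"y":0,"z":-0.002,"ax":0,"ay":0,"az":0},{"hand":60,"x":0.001,"y":0,"z":-0.03,"ax":0,"ay":0,"az":0},{"hand":60,"x":0.001,"y":0,"z":-0.08,"ax":0,"ay":0,"az":0},{"hand":60,"x":0.001,"y":0,"z":-0.12,"ax":0,"ay":0,"az":0},{"hand":60,"x":0.001,"y":0,"z":-0.12,"ax":0,"ay":0,"az":0}]'

```text
t: 7.62
tool_pos: [0.548, 0.0194, 0.4471]
orientation: [-0.218, 3.127, -0.001]
force: [1.0, 0.4, 0.1]
opening: 0.0558
gripper_force: 0.0
```

```bash
python3 - <<'E'
from h import *
go([.550,.0188,.324],tool(98.0))
im,d=read_camera("scene");cv2.imwrite("pics/scene4.png",im);p=camera_params("scene");C=cloud(p,d)
m=(im.min(2)>120)&(abs(C[...,2]-.123)<.02)&(abs(C[...,0]-.55)<.15)&(abs(C[...,1]-.02)<.1);P=C[m];A=np.c_[P[:,:2]-[.55,.019],np.ones(len(P))];print(len(P),np.linalg.lstsq(A,P[:,2],rcond=None)[0])
p=camera_params("wrist");im2,d2=read_camera("wrist");C=cloud(p,d2);cv2.imwrite("pics/wrist4.png",im2);np.save("pics/wrist4.npy",d2)
m=(im2.min(2)>120)&(abs(C[...,2]-.123)<.02)&(abs(C[...,0]-.55)<.15)&(abs(C[...,1]-.02)<.1);P=C[m];A=np.c_[P[:,:2]-[.55,.019],np.ones(len(P))];print(len(P),np.linalg.lstsq(A,P[:,2],rcond=None)[0])
cv2.imwrite("pics/m4.png",np.vstack([cv2.resize(im[130:280,220:420],(800,600))[::2],im2[50:350,:][:, :].repeat(1,1)[:300] if 0 else cv2.resize(im2,(800,500))[:300]]))
E
```

```text
t 7.62 d [-0.001  -0.0007  0.1231] turn [-0.0014  0.0072 -0.0004] F [1.  0.4 0.1] pos [0.548  0.0194 0.4471]
5172 [-0.00080655 -0.00530066  0.12281988]
30137 [ 0.00019686 -0.00026271  0.12164483]
```

View pics/m4.png

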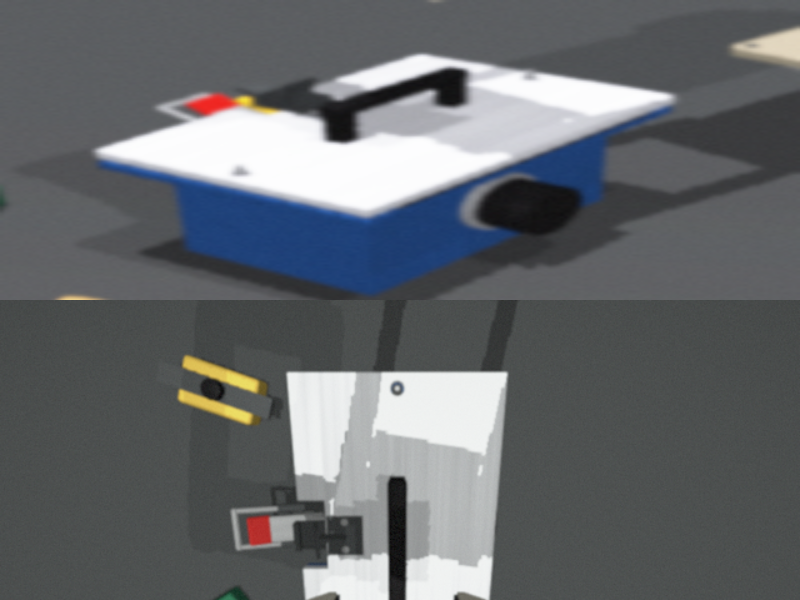

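The lid lies flat on the seal, with a pin showing in hole_a. In the wrist view the loop's bar is at panel (236,528), which is about wrist pixel (189,182), and the red grip is at about (207,184). The guide's file end is at about (222,86).

```bash
python3 - <<'E'
from h import *
p=camera_params("wrist");im=cv2.imread("pics/wrist4.png");d=np.load("pics/wrist4.npy");C=cloud(p,d)
O=np.array([.5495,.0190]);a=np.radians(98.0);B=lambda P:np.c_[(P[:,:2]-O)@[[np.cos(a),-np.sin(a)],[np.sin(a),np.cos(a)]],P[:,2]]
hsv=cv2.cvtColor(im,cv2.COLOR_BGR2HSV).astype(int);reg=np.zeros(d.shape,bool);reg[150:215,180:260]=1
red=reg&(hsv[...,1]>150)&((hsv[...,0]<8)|(hsv[...,0]>172));P=B(C[red]);print("red",np.nanpercentile(P,[3,50,97],axis=0).round(4).tolist())
A=np.c_[P[:,0],np.ones(len(P))];k=np.linalg.lstsq(A,P[:,2],rcond=None)[0];print("slope",k, "th",np.pi/2+np.arctan(-k[0]))
print(im[182,180:200].mean(1).round());print(im[170:200,189].mean(1).round())
m=reg&(hsv[...,1]<50)&(im.min(2)>120)&(np.arange(640)<200);
ys,xs=np.nonzero(m);print(xs.min(),xs.max(),ys.min(),ys.max())
br=m&(np.arange(640)<193);uv=np.argwhere(br)[:,::-1].mean(0);print("bar uv",uv,"depth pts",np.nanmedian(B(C[br]),0).round(4))
o1,r1=rays(p,uv);q=camera_params("top");o2,r2=rays(q,(399.9,198));r1=r1[0];r2=r2[0]
t=np.linalg.lstsq(np.c_[r1,-r2],o2-o1,rcond=None)[0];X=o1+r1*t[0];Y=o2+r2*t[1];print(X,Y,B(np.array([X,Y])).round(4))
print("u,z by ray",[(z,B(onz(p,uv,z)).round(4).tolist()) for z in(.095,.105,.115)])
for n,mm in(("guide",(hsv[...,0]>18)&(hsv[...,0]<34)&(hsv[...,1]>120)&(np.arange(640)<240)),("all>.03",(C[...,2]>.028)&(C[...,2]<.07)&(np.arange(640)<235)&(np.arange(400)[:,None]<130))):
    P=B(C[mm]);print(n,len(P),np.nanpercentile(P,[1,99],axis=0).round(3).tolist())
th=np.arange(1.85,2.26,.1);print(np.c_[th,-(76+16*np.sin(th-.262)+57*np.sin(th)),80-16*np.cos(th-.262)-57*np.cos(th)].round(2))
E
```

```text
red [[-0.1302, -0.0092, 0.0974], [-0.1225, 0.0028, 0.1023], [-0.1153, 0.0141, 0.1062]]
 ** On entry to DLASCL parameter number  4 had an illegal value
 ** On entry to DLASCL parameter number  4 had an illegal value
 ** On entry to DLASCL parameter number  4 had an illegal value
 ** On entry to DLASCL parameter number  4 had an illegal value
 ** On entry to DLASCL parameter number  5 had an illegal value
 ** On entry to DLASCL parameter number  4 had an illegal valueTraceback (most recent call last):
  File "<stdin>", line 6, in <module>
    x, resids, rank, s = _umath_linalg.lstsq(a, b, rcond,
                         ~~~~~~~~~~~~~~~~~~~^^^^^^^^^^^^^
                                             signature=signature)
                                             ^^^^^^^^^^^^^^^^^^^^
    raise LinAlgError("SVD did not converge in Linear Least Squares")
numpy.linalg.LinAlgError: SVD did not converge in Linear Least Squares
```

```bash
cat >> h.py <<'E'
O=np.array([.5495,.0190]);_a=np.radians(98.0);_M=np.array([[np.cos(_a),-np.sin(_a)],[np.sin(_a),np.cos(_a)]])
def B(P): P=np.atleast_2d(P);return np.c_[(P[:,:2]-O)@_M,P[:,2]]
def W(b): b=np.asarray(b,float);return np.r_[O+_M@b[:2],b[2]]
E
python3 - <<'E'
from h import *
p=camera_params("wrist");im=cv2.imread("pics/wrist4.png");d=np.load("pics/wrist4.npy");C=cloud(p,d)
hsv=cv2.cvtColor(im,cv2.COLOR_BGR2HSV).astype(int);reg=np.zeros(d.shape,bool);reg[150:215,180:260]=1
ok=np.isfinite(C[...,2])
red=ok&reg&(hsv[...,1]>150)&((hsv[...,0]<8)|(hsv[...,0]>172));P=B(C[red]);k=np.polyfit(P[:,0],P[:,2],1);print("th",np.pi/2-np.arctan(k[0]))
m=reg&(hsv[...,1]<50)&(im.min(2)>120)&(np.arange(640)<200)
br=m&(np.arange(640)<193);uv=np.argwhere(br)[:,::-1].mean(0);print("bar uv",uv,np.argwhere(br).min(0),np.argwhere(br).max(0),"depth",np.nanmedian(B(C[br]),0).round(4))
o1,r1=rays(p,uv);q=camera_params("top");o2,r2=rays(q,(399.9,198));r1=r1[0];r2=r2[0]
t=np.linalg.lstsq(np.c_[r1,-r2],o2-o1,rcond=None)[0];X=o1+r1*t[0];Y=o2+r2*t[1];print(B(X).round(4),B(Y).round(4))
print([(z,B(onz(p,uv,z)).round(4).tolist()) for z in(.095,.105,.115)])
for n,mm in(("guide",(hsv[...,0]>18)&(hsv[...,0]<34)&(hsv[...,1]>120)&(np.arange(640)<240)),("all>.03",(C[...,2]>.028)&(C[...,2]<.07)&(np.arange(640)<235)&(np.arange(400)[:,None]<130))):
    P=B(C[mm&ok]);print(n,len(P),np.percentile(P,[1,99],axis=0).round(3).tolist())
th=np.arange(1.85,2.26,.1);print(np.c_[th,-(76+16*np.sin(th-.262)+57*np.sin(th)),80-16*np.cos(th-.262)-57*np.cos(th)].round(2).tolist())
E
```

```text
th 0.7196388864972291
bar uv [188.53164557 181.6835443 ] [167 185] [199 192] depth [-0.1443  0.0035  0.0976]
[[-0.1505  0.0005  0.0841]] [[-0.1503  0.0002  0.0841]]
[(0.095, [[-0.1457, 0.0033, 0.095]]), (0.105, [[-0.1412, 0.0058, 0.105]]), (0.115, [[-0.1367, 0.0084, 0.115]])]
guide 2644 [[-0.213, 0.023, 0.0], [-0.018, 0.154, 0.371]]
all>.03 1739 [[-0.228, 0.102, 0.028], [-0.124, 0.149, 0.043]]
[[1.85, -146.79, 95.98], [1.95, -144.84, 102.97], [2.05, -142.2, 109.73], [2.15, -138.91, 116.19], [2.25, -134.98, 122.29]]
```

```bash
python3 - <<'E'
from h import *
print(read_state()["q"].round(2))
go(W([-.144,0,.36]),tool(8.0))
E
```

```text
[-0.06 -0.02  1.58  0.    1.59 -1.77]
t 7.72 d [-0.0022 -0.1448  0.0825] turn [3.0000e-04 4.0000e-04 1.5703e+00] F [-0.4 -0.8 -0.3] pos [0.5472 0.0195 0.4425]
```

Call:
carry_out --newtons 5 --targets '[{"hand":80,"x":-0.002,"y":-0.04,"z":0,"ax":0,"ay":0,"az":0.18},{"hand":80,"x":-0.002,"y":-0.09,"z":0,"ax":0,"ay":0,"az":0.36},{"hand":80,"x":-0.002,"y":-0.13,"z":0,"ax":0,"ay":0,"az":0.54},{"hand":80,"x":-0.002,"y":-0.1448,"z":0,"ax":0,"ay":0,"az":0.72},{"hand":80,"x":-0.002,"y":-0.1448,"z":0,"ax":0,"ay":0,"az":0.9},{"hand":80,"x":-0.002,"y":-0.1448,"z":0,"ax":0,"ay":0,"az":1.08},{"hand":80,"x":-0.002,"y":-0.1448,"z":0,"ax":0,"ay":0,"az":1.26},{"hand":80,"x":-0.002,"y":-0.1448,"z":0,"ax":0,"ay":0,"az":1.44}]'

```text
t: 8.72
tool_pos: [0.5689, -0.1236, 0.44]
orientation: [-1.908, -2.492, 0.002]
force: [-1.0, -0.5, -0.3]
opening: 0.0744
gripper_force: 0.0
```

```bash
python3 - <<'E'
from h import *
print(read_state()["q"].round(2))
go(W([-.144,0,.34]),tool(8.0))
E
```

```text
[-0.3   0.07  1.49  0.    1.59 -0.57]
t 8.72 d [-0.0004  0.0009  0.1   ] turn [-0.0034 -0.0019  0.1243] F [-1.  -0.5 -0.3] pos [ 0.5689 -0.1236  0.44  ]
```

Call:
carry_out --targets '[{"hand":80,"x":0,"y":0,"z":0.03,"ax":0,"ay":0,"az":0.13},{"hand":80,"x":0,"y":0,"z":0.07,"ax":0,"ay":0,"az":0.13},{"hand":80,"x":0,"y":0,"z":0.09,"ax":0,"ay":0,"az":0.13},{"hand":80,"x":0,"y":0,"z":0.09,"ax":0,"ay":0,"az":0.13},{"hand":80,"x":0,"y":0,"z":0.09,"ax":0,"ay":0,"az":0.13}]'

```text
t: 9.35
tool_pos: [0.5696, -0.1238, 0.3539]
orientation: [2.06, 2.37, 0.001]
force: [0.5, 0.5, 0.5]
opening: 0.0744
gripper_force: 0.0
```

```bash
python3 - <<'E'
from h import *
print(B(read_state()["tool_pos"]))
go(W([-.144,0,.279]),tool(8.0))
p=camera_params("wrist");print(p)
im,d=read_camera("wrist");cv2.imwrite("pics/wrist5.png",im);np.save("pics/wrist5.npy",d)
im2,_=read_camera("scene")
cv2.imwrite("pics/m5.png",im)
E
```

```text
[[-1.44191413e-01 -6.63957224e-05  3.53874396e-01]]
t 9.35 d [ 0.0002 -0.0002  0.0749] turn [0.0013 0.0006 0.0004] F [0.5 0.5 0.5] pos [ 0.5696 -0.1238  0.3539]
{'fx': 295.80820504196885, 'fy': 295.80820504196885, 'cx': 317.0004059512431, 'cy': 197.8535449929719, 'position': array([ 0.55768473, -0.04137775,  0.33253871]), 'rotation': array([-0.30336475, -0.02275819,  0.13831999])}
```

View pics/m5.png

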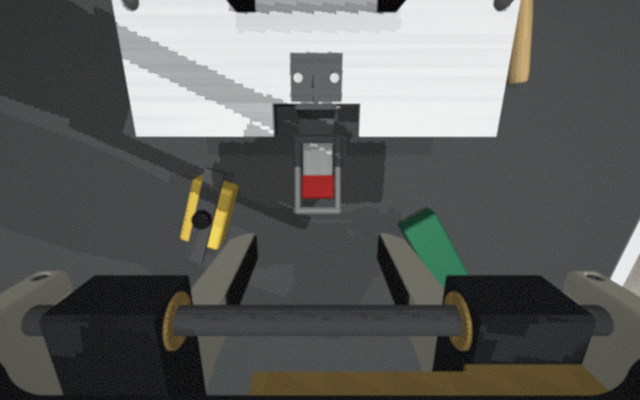

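The bar is at about (318,209), spanning columns 295–342, and the fingers straddle it symmetrically. Red grip rows are 176–197, and the guide and wax bar stand clear of the fingers.

```bash
python3 - <<'E'
from h import *
p=camera_params("wrist");im=cv2.imread("pics/wrist5.png");d=np.load("pics/wrist5.npy")
k=im[203:216,300:336].mean(2).mean(1);print(k.round())
w=np.clip(k-95,0,None);v=(w*np.arange(203,216)).sum()/w.sum();print("row",v)
C=cloud(p,d);print("depth bar",np.nanmedian(B(C[int(round(v)),302:334]),0),"red",[np.nanmedian(B(C[r,308:328]),0).round(4).tolist() for r in(178,184,190,195)])
for th in np.arange(1.8,2.3,.05):
    z=(80-16*np.cos(th-.262)-57*np.cos(th))/1e3;x=-(76+16*np.sin(th-.262)+57*np.sin(th))/1e3
    print(round(th,2),"ray",B(onz(p,(318,v),z)).round(4).tolist(),"model",round(x,4))
E
```

```text
[ 65.  66.  67.  75.  96. 114. 127. 138. 135. 121. 102.  81.  69.]
row 210.23909931733098
depth bar [-0.14483768 -0.00141706  0.10044483] red [[-0.1173, -0.001, 0.1007], [-0.1216, -0.001, 0.1033], [-0.1259, -0.001, 0.1059], [-0.1295, -0.001, 0.1078]]
1.8 ray [[-0.1479, -0.0015, 0.0924]] model -0.1475
1.85 ray [[-0.1467, -0.0014, 0.096]] model -0.1468
1.9 ray [[-0.1454, -0.0014, 0.0995]] model -0.1459
1.95 ray [[-0.1441, -0.0014, 0.103]] model -0.1448
2.0 ray [[-0.1429, -0.0014, 0.1064]] model -0.1436
2.05 ray [[-0.1417, -0.0014, 0.1097]] model -0.1422
2.1 ray [[-0.1405, -0.0013, 0.113]] model -0.1406
2.15 ray [[-0.1394, -0.0013, 0.1162]] model -0.1389
2.2 ray [[-0.1382, -0.0013, 0.1193]] model -0.137
2.25 ray [[-0.1372, -0.0013, 0.1223]] model -0.135
```

Call:
carry_out --newtons 6 --targets '[{"hand":80,"x":0,"y":-0.0005,"z":0.04,"ax":0,"ay":0,"az":0},{"hand":80,"x":0,"y":-0.0005,"z":0.07,"ax":0,"ay":0,"az":0},{"hand":80,"x":0,"y":-0.0005,"z":0.075,"ax":0,"ay":0,"az":0},{"hand":60,"x":0,"y":-0.0005,"z":0.075,"ax":0,"ay":0,"az":0},{"hand":50,"x":0,"y":-0.0005,"z":0.075,"ax":0,"ay":0,"az":0},{"hand":35,"x":0,"y":-0.0005,"z":0.075,"ax":0,"ay":0,"az":0},{"hand":35,"x":0,"y":-0.0005,"z":0.075,"ax":0,"ay":0,"az":0},{"hand":35,"x":0,"y":-0.0005,"z":0.075,"ax":0,"ay":0,"az":0}]'

```text
t: 10.45
tool_pos: [0.5692, -0.1238, 0.2784]
orientation: [2.059, 2.37, 0.002]
force: [3.7, -0.6, -0.0]
opening: 0.0388
gripper_force: 6.0
```

```bash
python3 - <<'E'
from h import *
s=read_state();b=B(s["tool_pos"])[0];print(b,s["opening"],s["gripper_force"],s["force"].round(1))
th=1.93;h=np.array([76+16*np.sin(th-.262),80-16*np.cos(th-.262)])
P=lambda f:h+57*np.array([np.sin(f),-np.cos(f)])
R=Ro.from_rotvec(s["orientation"])
for f in np.r_[np.linspace(th,np.pi+.28,8)]:
    q=P(f)-P(th);w=W([b[0]-q[0]/1e3,b[1],b[2]+q[1]/1e3])-s["tool_pos"];print(round(f,2),P(f).round(1),R.inv().apply(w).round(4).tolist())
E
```

```text
[-0.14414581  0.00032387  0.27835218] 0.03880580096114788 5.997022530063987 [ 3.7 -0.6 -0. ]
1.93 [145.3 101.6] [0.0, 0.0, -0.0]
2.14 [139.8 112.4] [0.0054, 0.0, -0.0108]
2.36 [132.2 121.9] [0.013, 0.0, -0.0203]
2.57 [122.8 129.5] [0.0225, 0.0001, -0.0279]
2.78 [112.  134.9] [0.0333, 0.0001, -0.0333]
3.0 [100.2 137.9] [0.045, 0.0001, -0.0364]
3.21 [ 88.1 138.4] [0.0571, 0.0001, -0.0369]
3.42 [ 76.2 136.3] [0.0691, 0.0001, -0.0348]
```

Call:
carry_out --newtons 8 --targets '[{"hand":35,"x":0.0054,"y":0.0003,"z":-0.0108,"ax":0,"ay":0,"az":0},{"hand":35,"x":0.013,"y":0.0003,"z":-0.0203,"ax":0,"ay":0,"az":0},{"hand":35,"x":0.0225,"y":0.0003,"z":-0.0279,"ax":0,"ay":0,"az":0},{"hand":35,"x":0.0333,"y":0.0003,"z":-0.0333,"ax":0,"ay":0,"az":0},{"hand":35,"x":0.045,"y":0.0003,"z":-0.0364,"ax":0,"ay":0,"az":0},{"hand":35,"x":0.0571,"y":0.0003,"z":-0.0369,"ax":0,"ay":0,"az":0},{"hand":35,"x":0.0651,"y":0.0003,"z":-0.0358,"ax":0,"ay":0,"az":0},{"hand":35,"x":0.0651,"y":0.0003,"z":-0.0358,"ax":0,"ay":0,"az":0}]'

```text
t: 11.45
tool_pos: [0.56, -0.0578, 0.3136]
orientation: [-2.059, -2.373, -0.002]
force: [4.7, 0.7, 4.8]
opening: 0.0387
gripper_force: 8.0
```

```bash
python3 - <<'E'
from h import *
s=read_state();b=B(s["tool_pos"])[0];print(b,s["opening"],s["gripper_force"],s["force"].round(1))
im,d=read_camera("wrist");im2,_=read_camera("scene");cv2.imwrite("pics/m6.png",np.vstack([np.hstack([im[100:400,120:520],cv2.resize(im2[120:240,200:360],(400,300))])]))
E
```

```text
[-7.75446440e-02  2.72069561e-04  3.13587315e-01] 0.038654641587468994 8.008652776479721 [4.7 0.7 4.8]
```

View pics/m6.png

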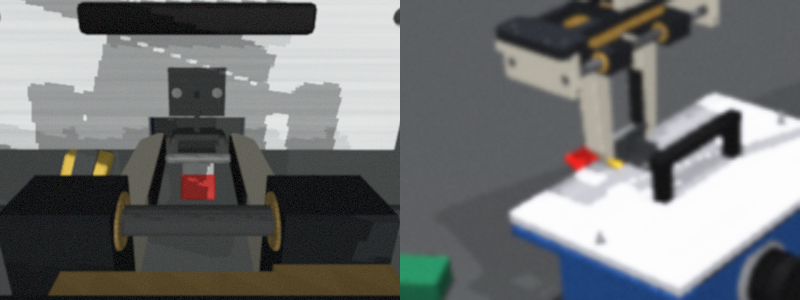

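The picture shows the gripped bar at about (197,156), upright over the keeper, with the red lever grip below it at (198,187) still out and raised. I'll release it and lift off.

Call:
carry_out --targets '[{"hand":45,"x":0.001,"y":0,"z":0,"ax":0,"ay":0,"az":0},{"hand":60,"x":0.001,"y":0,"z":0,"ax":0,"ay":0,"az":0},{"hand":60,"x":0.001,"y":0,"z":0,"ax":0,"ay":0,"az":0},{"hand":60,"x":0.001,"y":0,"z":0,"ax":0,"ay":0,"az":0},{"hand":60,"x":0,"y":0,"z":-0.03,"ax":0,"ay":0,"az":0},{"hand":60,"x":-0.02,"y":0,"z":-0.08,"ax":0,"ay":0,"az":0},{"hand":60,"x":-0.05,"y":0,"z":-0.11,"ax":0,"ay":0,"az":0},{"hand":60,"x":-0.05,"y":0,"z":-0.11,"ax":0,"ay":0,"az":0}]'

```text
t: 12.55
tool_pos: [0.5675, -0.1105, 0.4266]
orientation: [2.06, 2.365, 0.003]
force: [-0.1, -0.4, -1.3]
opening: 0.056
gripper_force: 0.0
```

```bash
python3 - <<'E'
from h import *
s=read_state();b=B(s["tool_pos"])[0];print(b,s["q"].round(2),s["force"].round(1))
p=camera_params("wrist");im,d=read_camera("wrist");cv2.imwrite("pics/wrist7.png",im);C=cloud(p,d)
im2,_=read_camera("scene");print(p["position"],B(p["position"]))
hsv=cv2.cvtColor(im,cv2.COLOR_BGR2HSV).astype(int);red=(hsv[...,1]>150)&((hsv[...,0]<8)|(hsv[...,0]>172))&np.isfinite(C[...,2])&(C[...,2]>.06)&(C[...,2]<.15)
P=B(C[big(red)]);print("red",np.percentile(P,[5,50,95],axis=0).round(4).tolist())
y,x=np.argwhere(red).mean(0).astype(int);print(x,y)
y0=max(0,y-100)
cv2.imwrite("pics/m7.png",np.hstack([cv2.resize(im[y0:y0+150,x-80:x+80],(400,375),interpolation=2),cv2.resize(im2[120:270,200:360],(400,375),interpolation=2)]));print(y0,x-80)
E
```

```text
[-1.30741156e-01  2.07125689e-04  4.26612887e-01] [-0.28  0.06  1.52 -0.    1.55 -0.42] [-0.1 -0.4 -1.3]
[ 0.5558168  -0.02810288  0.4051048 ] [[-4.75236047e-02  3.00128867e-04  4.05104798e-01]]
red [[-0.1318, -0.0116, 0.0965], [-0.1243, 0.0, 0.1], [-0.1173, 0.0107, 0.1035]]
316 180
80 236
```

View pics/m7.png

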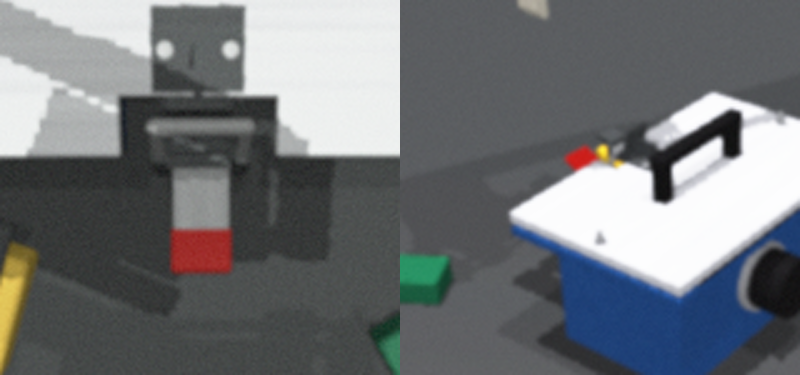

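The bar at crop (202,127), wrist pixel (317,131), leans over the keeper behind the nose. The lever still stands raised at about 2.0 rad, with the red grip at (316,180).

```bash
python3 - <<'E'
from h import *
print("bar",B(onz(camera_params("wrist"),(317,131),.137)).round(4))
al=np.radians(40);Rt=tool(8.0,40)
def tcp(T): return W([-(T[0]+186*np.sin(al))/1e3,0,(T[1]+186*np.cos(al))/1e3])
go(tcp((118,133)),Rt)
R=Rt;p0=tcp((118,133));xp=7.5*np.array([-np.cos(al),np.sin(al)])
for th in np.arange(2.0,-.01,-.2):
    n=-np.array([np.cos(th),np.sin(th)]);C=np.array([76,80])+50*np.array([np.sin(th),-np.cos(th)])-3*n
    c=max((xp,-xp),key=lambda c:c@n);T=C-c;print(round(th,1),T.round(1),"from approach, tool axes",R.inv().apply(tcp(T)-p0).round(4).tolist(),"n",R.inv().apply(W([-n[0],0,n[1]])-W([0,0,0])).round(2).tolist())
E
```

```text
bar [[-0.0669  0.0013  0.137 ]]
t 12.65 d [-0.1088  0.0009  0.147 ] turn [-0.0007  0.6974 -0.0008] F [-0.2 -0.4  0.6] pos [ 0.5667 -0.1087  0.4226]
2.0 [114.5 108.4] from approach, tool axes [-0.0131, -0.0, 0.0211] n [-0.9, -0.0, 0.43]
1.8 [118.3  99.1] from approach, tool axes [-0.022, -0.0, 0.0258] n [-0.8, -0.0, 0.6]
1.6 [120.1  89.3] from approach, tool axes [-0.0297, -0.0, 0.0321] n [-0.66, -0.0, 0.75]
1.4 [120.   79.3] from approach, tool axes [-0.0361, -0.0, 0.0398] n [-0.5, 0.0, 0.86]
1.2 [117.9  69.5] from approach, tool axes [-0.0408, -0.0, 0.0487] n [-0.32, 0.0, 0.95]
1.0 [113.9  60.3] from approach, tool axes [-0.0436, -0.0, 0.0583] n [-0.13, 0.0, 0.99]
0.8 [119.7  42.5] from approach, tool axes [-0.0595, 0.0, 0.0682] n [0.07, 0.0, 1.0]
0.6 [112.5  35.6] from approach, tool axes [-0.0584, -0.0, 0.0782] n [0.27, 0.0, 0.96]
0.4 [104.   30.3] from approach, tool axes [-0.0553, -0.0, 0.0877] n [0.46, 0.0, 0.89]
0.2 [94.6 26.8] from approach, tool axes [-0.0504, 0.0, 0.0964] n [0.62, 0.0, 0.78]
0.0 [84.7 25.2] from approach, tool axes [-0.0438, 0.0, 0.104] n [0.77, 0.0, 0.64]
```

Call:
carry_out --newtons 20 --targets '[{"hand":0,"x":-0.03,"y":0,"z":0,"ax":0,"ay":0.15,"az":0},{"hand":0,"x":-0.07,"y":0,"z":0.01,"ax":0,"ay":0.32,"az":0},{"hand":0,"x":-0.1088,"y":0.0005,"z":0.03,"ax":0,"ay":0.5,"az":0},{"hand":0,"x":-0.1088,"y":0.0005,"z":0.07,"ax":0,"ay":0.6974,"az":0},{"hand":0,"x":-0.1088,"y":0.0005,"z":0.11,"ax":0,"ay":0.6974,"az":0},{"hand":0,"x":-0.1088,"y":0.0005,"z":0.147,"ax":0,"ay":0.6974,"az":0},{"hand":0,"x":-0.1088,"y":0.0005,"z":0.147,"ax":0,"ay":0.6974,"az":0},{"hand":0,"x":-0.1088,"y":0.0005,"z":0.147,"ax":0,"ay":0.6974,"az":0}]'

```text
t: 13.65
tool_pos: [0.5828, -0.2157, 0.2771]
orientation: [-1.67, -1.923, -0.608]
force: [0.5, 0.2, 0.5]
opening: 0.0003
gripper_force: 0.0
```

```bash
cat >> h.py <<'E'
def tip():
    s=read_state();R=Ro.from_rotvec(s["orientation"]);b=B(s["tool_pos"]+R.apply([0,0,.186]))[0]*1e3
    print("t",round(s["t"],2),"tip u,y,w",-b[0].round(1),b[1].round(1),b[2].round(1),"F",s["force"].round(1),"q",s["q"].round(2),"open",round(s["opening"],4));return s
E
python3 - <<'E'
from h import *
tip();al=np.radians(40)
T=(118,133);go(W([-(T[0]+186*np.sin(al))/1e3,0,(T[1]+186*np.cos(al))/1e3]),tool(8.0,40))
E
```

```text
t 13.65 tip u,y,w 117.5 -0.1 134.6 F [0.5 0.2 0.5] q [-0.59  0.49  1.37  0.51  1.76 -0.76] open 0.0003
t 13.65 d [-0.0014 -0.0003  0.0009] turn [-0.0009  0.0001  0.0006] F [0.5 0.2 0.5] pos [ 0.5828 -0.2157  0.2771]
```

Call:
carry_out --targets '[{"hand":0,"x":-0.007,"y":0,"z":0.012,"ax":0,"ay":0,"az":0},{"hand":0,"x":-0.014,"y":0,"z":0.0215,"ax":0,"ay":0,"az":0},{"hand":0,"x":-0.019,"y":0,"z":0.024,"ax":0,"ay":0,"az":0},{"hand":0,"x":-0.023,"y":0,"z":0.0265,"ax":0,"ay":0,"az":0},{"hand":0,"x":-0.027,"y":0,"z":0.0295,"ax":0,"ay":0,"az":0},{"hand":0,"x":-0.0305,"y":0,"z":0.033,"ax":0,"ay":0,"az":0},{"hand":0,"x":-0.034,"y":0,"z":0.0365,"ax":0,"ay":0,"az":0},{"hand":0,"x":-0.0365,"y":0,"z":0.0405,"ax":0,"ay":0,"az":0}]'

```text
t: 14.65
tool_pos: [0.5829, -0.2185, 0.2219]
orientation: [-1.672, -1.924, -0.608]
force: [-0.6, 0.3, 4.6]
opening: 0.0007
gripper_force: 2.6
```

```bash
python3 - <<'E'
from h import *
tip();p=camera_params("wrist");im,d=read_camera("wrist");im2,_=read_camera("scene")
cv2.imwrite("pics/m8.png",np.hstack([cv2.resize(im[0:260,180:460],(431,400)),cv2.resize(im2[120:270,220:358],(369,400),interpolation=2)]))
E
```

```text
t 14.65 tip u,y,w 120.4 -0.1 79.2 F [-0.6  0.3  4.6] q [-0.59  0.56  1.39  0.5   1.68 -0.8 ] open 0.0007
```

View pics/m8.png

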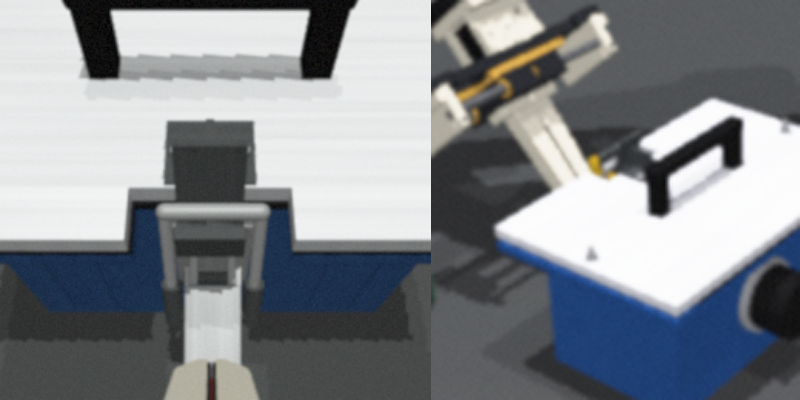

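The bar sits at (212,212), between the keeper's nose and the back plate, and the closed fingertips press on the lever at (212,370). I'll keep closing.

Call:
carry_out --targets '[{"hand":0,"x":-0.0025,"y":0,"z":0.0055,"ax":0,"ay":0,"az":0},{"hand":0,"x":-0.005,"y":0,"z":0.01,"ax":0,"ay":0,"az":0},{"hand":0,"x":-0.0065,"y":0,"z":0.015,"ax":0,"ay":0,"az":0},{"hand":0,"x":-0.0095,"y":0,"z":0.02,"ax":0,"ay":0,"az":0},{"hand":0,"x":-0.0135,"y":0,"z":0.025,"ax":0,"ay":0,"az":0},{"hand":0,"x":-0.0185,"y":0,"z":0.03,"ax":0,"ay":0,"az":0}]'

```text
t: 15.5
tool_pos: [0.5828, -0.2134, 0.1885]
orientation: [-1.671, -1.925, -0.61]
force: [-0.7, -0.4, 8.8]
opening: 0.0002
gripper_force: 3.1
```

```bash
python3 - <<'E'
from h import *
tip();p=camera_params("wrist");im,d=read_camera("wrist");C=cloud(p,d);cv2.imwrite("pics/wrist9.png",im)
k=im[60:220,317].mean(1);print([ (60+i,int(v)) for i,v in enumerate(k)][::4])
print("barrow depth",[(v,np.nanmedian(B(C[v,308:330]),0).round(4).tolist()) for v in range(120,176,6)])
E
```

```text
t 15.5 tip u,y,w 115.4 -0.9 45.9 F [-0.7 -0.4  8.8] q [-0.58  0.6   1.4   0.5   1.64 -0.82] open 0.0002
[(60, 48), (64, 47), (68, 51), (72, 54), (76, 52), (80, 48), (84, 54), (88, 56), (92, 48), (96, 53), (100, 163), (104, 200), (108, 139), (112, 85), (116, 87), (120, 91), (124, 59), (128, 46), (132, 42), (136, 43), (140, 63), (144, 80), (148, 81), (152, 83), (156, 84), (160, 51), (164, 50), (168, 48), (172, 57), (176, 112), (180, 140), (184, 140), (188, 144), (192, 138), (196, 142), (200, 141), (204, 142), (208, 144), (212, 140), (216, 139)]
barrow depth [(120, [-0.0844, -0.0009, 0.1288]), (126, [-0.0852, -0.001, 0.126]), (132, [-0.0853, -0.001, 0.1218]), (138, [-0.0855, -0.001, 0.1178]), (144, [-0.0623, -0.0014, 0.0773]), (150, [-0.0623, -0.0014, 0.0707]), (156, [-0.0624, -0.0014, 0.0637]), (162, [-0.0766, -0.0013, 0.0812]), (168, [-0.0593, -0.0016, 0.0421]), (174, [-0.0833, -0.0013, 0.0797])]
```

Call:
carry_out --targets '[{"hand":0,"x":-0.003,"y":0,"z":0.005,"ax":0,"ay":0,"az":0},{"hand":0,"x":-0.0027,"y":0,"z":0.01,"ax":0,"ay":0,"az":0},{"hand":0,"x":-0.001,"y":0,"z":0.015,"ax":0,"ay":0,"az":0},{"hand":0,"x":0.001,"y":0,"z":0.0195,"ax":0,"ay":0,"az":0},{"hand":0,"x":0.0035,"y":0,"z":0.0235,"ax":0,"ay":0,"az":0},{"hand":0,"x":0.006,"y":0,"z":0.0275,"ax":0,"ay":0,"az":0},{"hand":0,"x":0.0095,"y":0,"z":0.031,"ax":0,"ay":0,"az":0},{"hand":0,"x":0.0125,"y":0,"z":0.0345,"ax":0,"ay":0,"az":0}]'

```text
t: 16.55
tool_pos: [0.5781, -0.1868, 0.1704]
orientation: [-1.681, -1.931, -0.601]
force: [-7.5, -42.9, 10.3]
opening: 0.0003
gripper_force: 21.6
```

```bash
python3 - <<'E'
from h import *
tip()
E
```

```text
t 16.55 tip u,y,w 90.1 -0.1 26.4 F [ -7.5 -42.9  10.3] q [-0.55  0.58  1.46  0.51  1.57 -0.82] open 0.0003
```

Call:
carry_out --targets '[{"hand":0,"x":0.002,"y":0,"z":0.0,"ax":0,"ay":0,"az":0},{"hand":0,"x":-0.015,"y":0,"z":-0.02,"ax":0,"ay":0,"az":0},{"hand":0,"x":-0.02,"y":0,"z":-0.06,"ax":0,"ay":0,"az":0},{"hand":0,"x":-0.02,"y":0,"z":-0.1,"ax":0,"ay":0,"az":0},{"hand":0,"x":-0.02,"y":0,"z":-0.12,"ax":0,"ay":0,"az":0},{"hand":0,"x":-0.02,"y":0,"z":-0.12,"ax":0,"ay":0,"az":0}]'

```text
t: 17.3
tool_pos: [0.591, -0.274, 0.2487]
orientation: [-1.673, -1.925, -0.609]
force: [-0.4, 0.6, -0.7]
opening: 0.0006
gripper_force: 0.0
```

```bash
python3 - <<'E'
from h import *
tip();p=camera_params("wrist");im,d=read_camera("wrist");C=cloud(p,d)
hsv=cv2.cvtColor(im,cv2.COLOR_BGR2HSV).astype(int);red=(hsv[...,1]>130)&((hsv[...,0]<8)|(hsv[...,0]>172))&np.isfinite(C[...,2])
bx=B(C.reshape(-1,3)).reshape(C.shape);m=red&(abs(bx[...,1])<.03)&(bx[...,0]>-.16)&(bx[...,0]<-.05);print(m.sum(),np.percentile(bx[m],[5,50,95],axis=0).round(4).tolist() if m.any() else "")
im2,_=read_camera("scene");im3,_=read_camera("top")
cv2.imwrite("pics/m9.png",np.hstack([cv2.resize(im[50:310,180:460],(431,400)),cv2.resize(im3[100:300,250:435],(369,400),interpolation=2)]))
b=lambda v,u:bx[v,u].round(4)
k=im[:,317].mean(1)
for v in range(100,260,6):print(v,int(k[v]),np.nanmedian(bx[v,310:325],0).round(4).tolist())
E
```

```text
t 17.3 tip u,y,w 176.7 -0.6 105.9 F [-0.4  0.6 -0.7] q [-0.65  0.62  1.26  0.48  1.78 -0.81] open 0.0006
316 [[-0.0875, -0.0119, 0.0191], [-0.0854, -0.0005, 0.0276], [-0.0832, 0.0114, 0.0353]]
100 89 [-0.0839, -0.0003, 0.1288]
106 38 [-0.0853, -0.0003, 0.1246]
112 43 [-0.0854, -0.0007, 0.1184]
118 86 [-0.0622, -0.0008, 0.0817]
124 84 [-0.0623, -0.0004, 0.0736]
130 62 [-0.0743, -0.0004, 0.0817]
136 46 [-0.0782, -0.0004, 0.0789]
142 107 [-0.0816, -0.0004, 0.0751]
148 90 [-0.0834, -0.0004, 0.0687]
154 87 [-0.0832, -0.0004, 0.0586]
160 85 [-0.0835, -0.0005, 0.0484]
166 86 [-0.0832, -0.0005, 0.0364]
172 70 [-0.0854, -0.0005, 0.0284]
178 61 [-0.0874, -0.0005, 0.0193]
184 41 [-0.0845, -0.0005, -0.001]
190 74 [-0.0915, -0.0005, -0.0012]
196 74 [-0.0983, -0.0005, -0.0014]
202 70 [-0.1051, -0.0005, -0.0012]
208 77 [-0.1117, -0.0005, -0.0015]
214 77 [-0.1184, -0.0005, -0.0012]
220 81 [-0.1249, -0.0005, -0.001]
226 83 [-0.1314, -0.0005, -0.0007]
232 83 [-0.1375, -0.0005, -0.001]
238 52 [-0.1743, -0.0003, 0.1152]
244 55 [-0.1795, -0.0003, 0.122]
250 55 [-0.1841, -0.0002, 0.1273]
256 55 [-0.1885, -0.0002, 0.1327]
```

View pics/m9.png

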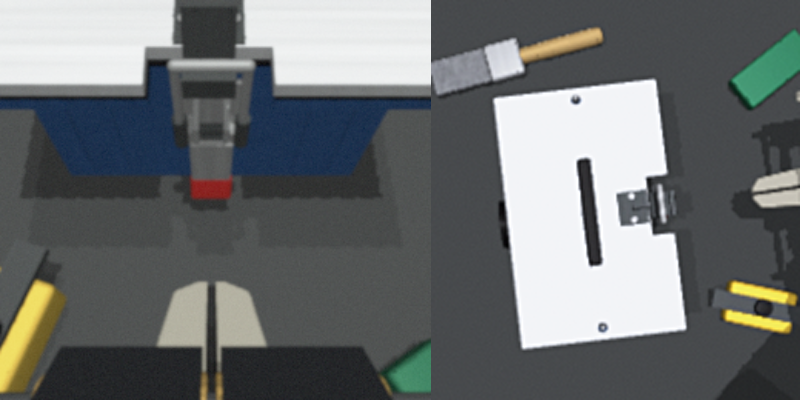

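The lever hangs vertical: its face stays at u ≈ 83 mm from z = 36 to 69 mm, so it is home. The loop's bar sits in the keeper at about (212,66), pins show in both holes, the bystanders haven't moved and the gripper is clear. I'll hand in the job.

```bash
python3 -c "
from plant import *
print(robot.close_job())"
```

```text
the job is handed in; nothing more can be done
None
```

I put the lid back on both pins and flat on the seal, hooked the loop over the keeper, pressed the lever home, and handed in the job at about 17 s. The bystanders looked unmoved in the last picture, and the hand-in returned no verdict.

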